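Clear the way and pull the battery drawer out to its hold-open catch

TASK

The dark grey power supply stands in the way of the blue cabinet's drawer: slide it along the bench to the side that is free, fully out of the drawer's path, without lifting or tipping it. Then pull the drawer open by its bar handle until its hold-open catch clicks in (the red pin on the cabinet sinks and the drawer resists being pulled on; where along the travel differs each time) and leave it held there. The drawer must not bump the power supply, and the meter, bottles, socket box and screwdriver must stay where they are.

Things in the scene. Friction and masses are not known exactly. Their poses are not given: they have to be found in the camera images.
- cab: Blue steel cabinet fixed to the bench, 350 deep x 240 wide x 130 mm high. Origin: on the bench under the middle of its front edge; x points into the cabinet, y along its front to the left, z up. Drawer front: grey, 216 mm wide, 18 to 118 mm above the bench, its face 13 mm in front of the cabinet's edge when shut. Red pin, 22 mm across, on the top at (85, -85) mm, 20 mm proud.
- drawer (a joint): How far the drawer is out along the cabinet's -x, m: 0 shut, starts 0 to 0.02, end stop 0.17. It slides with about 3 N. Somewhere between 0.065 and 0.145 (differs each time, unseen) a sprung ball drops into the hold-open catch; pulling on through it takes 12 to 20 N more and leaves the catch again; it can be pushed back in.
- catch_pin (a joint): The red pin's sinking, m: 0 while its ball rides on the drawer's rail, about 0.008 when the catch has dropped in, 0 again if the drawer is moved on.
- handle (a point): Middle of the drawer's bar handle: level steel bar, 12 mm thick, 140 mm long along the cabinet's y, with a leg at each end; 100 mm above the bench (30 mm below the cabinet's top), its middle 39 mm in front of the drawer's face, leaving a 33 mm clear gap that a finger enters from above. Moves with the drawer; axes as the cabinet's.
- psu: Power supply: dark grey box 130 (x) x 100 (y) x 75 mm high, vents on top, display on its -x face, 0.6 to 1 kg, loose on rubber feet, standing in front of the drawer. Origin: centre of its underside. It is out of the drawer's path when all of it is beyond the drawer front's 216 mm width.
- meter: Orange hand-held meter, 150 x 65 x 34 mm, loose, lying on the bench on one side of the drawer's path (left or right), so that the other side is free. Origin: centre of its underside. Must not be shifted.
- bottle0: White jar with cap, 44 mm across, 85 mm high, loose bystander. Origin: centre of its underside.
- bottle1: As bottle0.
- bottle2: As bottle0.
- socket_box: White socket box 120 x 90 x 45 mm, loose bystander. Origin: centre of its underside.
- driver: Screwdriver with yellow handle, 180 mm long along its x, loose bystander, lying on the bench.
Not all that is in view belongs to the job. Several things have the shape of the psu; the one meant has the colours described above.

How it is judged:
By the outcome, as a careful person would: the job done as asked, in the order asked, and still so for the second after the job is handed in, with the robot touching nothing.
It also fails if it takes over 58 s, if anything falls off the work surface, if the arm or the gripper's body presses on something with over 40 N, if the wrist force passes 120 N, or if a joint passes its speed limit or range.

ROBOT

A 6-joint arm with a two-finger parallel gripper is mounted at the origin on the work surface. World frame = base frame: x ahead of the robot, y to its left, z up, the work surface at z = 0. Lengths are in m, angles in rad, forces in N, time in s.
With the tool pointing down it reaches from about 0.35 to 0.85 m from the base axis. Payload 8.1 kg.
Tool frame: the origin (TCP) lies midway between the tips of the shut fingers; the grasp point (between the pads) lies 19 mm behind it; z points along the fingers, y is the direction in which the jaws open and shut (so a half turn about z gives the same grasp; the last joint's range is limited). The gripper opens to 93 mm and grips with 3 to 60 N. Pads are 15 mm wide; open, the fingers measure 128 mm over their backs; the gripper's body (75 mm by 188 mm) begins 65 mm behind the grasp point.
Start: joints at [1.203, 0.13, 1.488, -0, 1.523, -0.085], TCP at [0.167, 0.576, 0.219] pointing down, gripper open.
Joint ranges: [-2.96, 2.96], [-0.89, 2.26], [0.02, 2.5], [-1.34, 4.48], [0, 2.73], [-2.66, 2.66]. Speed limits (rad/s): [2.39, 2.39, 2.79, 3.14, 3.14, 3.14].

INTERFACE

Orientations are given as a rotation vector (axis times angle).
In Python, from plant import robot gives the robot as it stands. The module is installed in compiled form; this text tells all that it offers.
- The arm moves only by the shell command python3 -m pendant 'ROWS' [FORCE]. ROWS is JSON, a list of rows, each an object with "translation": the shift along the tool's x, y, z in mm, a list of three; "twist": the turn, a rotation vector about the tool's x, y, z in rad, a list of three; "grip": the opening, from -1 (shut) to 1 (fully open). A call has exactly 10 rows; each row shifts and turns the pose as measured when the row begins, along the tool's axes as they then stand; what a row does not reach is not made up. A row lasts 1/10 s, in which the tool goes at most 50 mm and 8.59 degrees, less where a joint would pass 70% of its speed; a pose out of reach is approached as far as the arm can. A call is refused whole if a number of a shift passes 50 or a number of a turn 0.15, either way. A call with a gripper value outside its range is refused whole. The fingers move at their own pace and stop on an object; FORCE is the grip in N (left out, the last holds). Time passes only in rows, so rows that do not move let the fingers close, or fill a call up. It gives the time, the measured TCP pose, the force and the opening at its end, in the units of the state.
- robot.read_state(): the state, without advancing time (a new reading comes with each control period).
- robot.read_camera(name): name is "scene" or "top" or "wrist"; returns (picture, depth): 384x512x3 uint8, red, green, blue; 384x512 float32, m along the optical axis (not along the pixel's ray), 0 where there is no reading.
- robot.camera_info(name): a dict with "vertical_fov" (degrees; the focal length in pixels is half the picture's height over the tangent of half this angle, whatever the lens; pixels are square), "cx", "cy" (the principal point, pixels), "cam_to_world" (4x4, takes a point from camera to world coordinates). Camera axes: x right, y up, looking along -z (the intrinsics and any distortion apply to the point x, -y, -z); pixel columns grow to the right and rows downward; lengths in m; the calibration is good to about 2 mm. A picture is of the moment at which its call begins: read the wrist's pose just before it. camera_info takes no time and is no camera call; for the wrist camera it gives the pose at the moment of the call.
- robot.close_job(): hands the job in, once; it reports no verdict.
The state is a dict: "t": time; "q": joint angles; "dq": joint speeds; "joint_torque": joint torques, N m; "tool_pos": TCP position; "orientation": TCP orientation; "force": force on the tool from outside, world axes, zero at the start; "wrist_torque": the same for the moment, N m; "opening": finger opening in m.
Only numpy, scipy, OpenCV 4.12 (cv2) and the standard library are available. Lean on these libraries where they do the work, as an engineer would, in place of code of your own. Each camera call takes 0.05 s, during which the arm holds its last target. There are 200 camera calls.

## Working session

There is one attempt and no reset: what is moved stays moved. The work goes in short steps, Python scripts to look and compute and a shell command to move; the robot and the scene stay as the last step left them, time stands still between calls to the robot, and variables do not carry over. Pictures are saved under pics/ and viewed, about 8 in all and at most 12, crops included, and the job is handed in when it is done.

```bash
mkdir -p pics
python3 - <<'E'
from plant import robot
import cv2,numpy as np
s=robot.read_state()
print({k:np.round(v,3) for k,v in s.items()})
for n in("top","scene"):
    p,d=robot.read_camera(n); i=robot.camera_info(n)
    print({k:np.round(v,4) if not isinstance(v,str) else v for k,v in i.items()})
    cv2.imwrite(f'pics/{n}0.png',p[:,:,::-1]); np.savez(f'{n}0.npz',p=p,d=d,**{k:v for k,v in i.items() if k in('vertical_fov','cx','cy','cam_to_world')})
E
```

```text
{'t': np.float64(0.0), 'q': array([ 1.203,  0.131,  1.489, -0.   ,  1.523, -0.085]), 'dq': array([-0.   , -0.   , -0.002,  0.   , -0.001,  0.   ]), 'joint_torque': array([-1.0000e-03, -5.5988e+01, -4.9173e+01,  7.7000e-02,  3.7000e-02,
       -0.0000e+00]), 'tool_pos': array([0.167, 0.576, 0.218]), 'orientation': array([-4.43e-01, -3.11e+00,  3.00e-03]), 'force': array([ 0.341, -0.099, -0.348]), 'wrist_torque': array([ 0.006, -0.008, -0.011]), 'opening': np.float64(0.093)}
{'vertical_fov': np.float64(42.5149), 'cx': np.float64(254.0416), 'cy': np.float64(197.243), 'cam_to_world': array([[-0.0148,  0.9834, -0.181 ,  0.2748],
       [-0.9996, -0.0103,  0.0257, -0.0115],
       [ 0.0234,  0.1813,  0.9831,  1.4898],
       [ 0.    ,  0.    ,  0.    ,  1.    ]])}
{'vertical_fov': np.float64(43.9944), 'cx': np.float64(257.7224), 'cy': np.float64(191.9914), 'cam_to_world': array([[ 0.3291, -0.821 ,  0.4666,  1.1789],
       [ 0.9443,  0.2845, -0.1653, -0.2741],
       [ 0.003 ,  0.495 ,  0.8689,  1.2885],
       [ 0.    ,  0.    ,  0.    ,  1.    ]])}
```

View pics/top0.png

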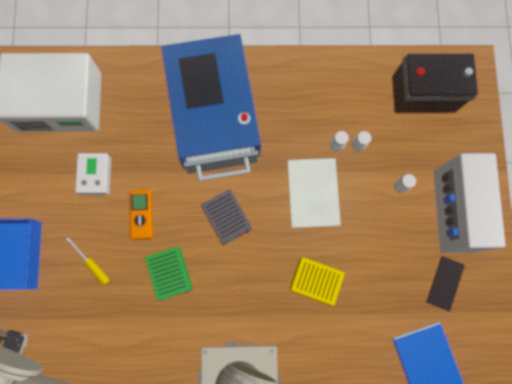

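View pics/scene0.png

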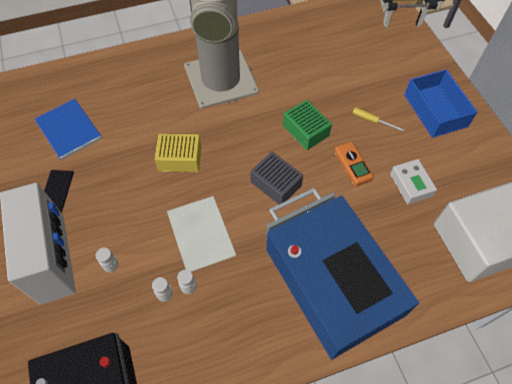

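```bash
cat > h.py <<'E'
import numpy as np,cv2
def cloud(d,i):
    f=192/np.tan(np.radians(float(i['vertical_fov'])/2)); T=np.array(i['cam_to_world'])
    v,u=np.mgrid[:384,:512]
    P=np.dstack([(u-i['cx'])/f*d,-(v-i['cy'])/f*d,-d])
    return P@T[:3,:3].T+T[:3,3]
def rect(pts):
    c,(w,h),a=cv2.minAreaRect((pts[:,:2]*1000).astype(np.float32)); return np.round([*c,w,h,a],1)
def blob(m,P,lo,hi,box):
    m=m&(P[...,2]>lo)&(P[...,2]<hi)&(P[...,0]>box[0])&(P[...,0]<box[1])&(P[...,1]>box[2])&(P[...,1]<box[3])
    n,l,s,_=cv2.connectedComponentsWithStats(m.astype(np.uint8))
    return (l==1+np.argmax(s[1:,4])) if n>1 else m
E
python3 - <<'E'
from h import *
for n in('top','scene'):
    z=np.load(n+'0.npz'); p=z['p'];d=z['d'];P=cloud(d,z)
    hsv=cv2.cvtColor(p,cv2.COLOR_RGB2HSV);H,S,V=[hsv[...,k].astype(int) for k in range(3)]
    tb=(H>8)&(H<25)&(S>60)&(d>0)&(P[...,0]>.2)&(P[...,0]<.9)
    print(n,'bench z',np.median(P[...,2][tb]))
    b=blob((H>100)&(H<125)&(S>100),P,.11,.15,(.4,1.2,-.3,.4)); print('cab top',b.sum(),rect(P[b]),np.median(P[b][:,2]))
    print(cv2.boxPoints(cv2.minAreaRect((P[b][:,:2]*1000).astype(np.float32))).round())
    b=blob((S<70)&(V<140),P,.062,.09,(.3,.75,-.2,.3)); print('psu top',b.sum(),rect(P[b]),np.median(P[b][:,2]))
    print(cv2.boxPoints(cv2.minAreaRect((P[b][:,:2]*1000).astype(np.float32))).round())
    b=blob(S<70,P,.09,.113,(.4,.8,-.2,.3)); print('handle/drawer',b.sum(),rect(P[b]))
    b=blob((H<16)&(S>170)&(V>150),P,.015,.05,(.3,.8,.1,.5)); print('meter',b.sum(),rect(P[b]),np.median(P[b][:,2]))
    b=blob((H<16)&(S>170)|(H>170)&(S>150),P,.132,.165,(.4,1.,-.2,.3)); print('pin',b.sum(),P[b].mean(0),P[b][:,2].max())
    b=blob((S<50)&(V>150),P,-.02,.03,(.4,.8,-.4,-.0)); print('paper',b.sum(),rect(P[b]),np.median(P[b][:,2]))
E
```

```text
top bench z -0.0007546730792267198
cab top 7005 [831.5  77.1 349.8 233.2   9.2] 0.12912037631116569
[[ 640.  164.]
 [ 677.  -66.]
 [1023.  -10.]
 [ 986.  220.]]
psu top 1477 [481.3  33.  131.4  96.8  28.5] 0.07427697651037302
[[400.  44.]
 [447. -41.]
 [562.  22.]
 [516. 107.]]
handle/drawer 462 [615.8  40.5  49.2 214.3   9.6]
meter 19 [505.6 300.1  42.2  11.7  81.1] 0.031453546342325556
pin 18 [ 0.75683638 -0.02117045  0.14907817] 0.15726549103062237
paper 3228 [ 564.8 -234.2  213.5  150.4    1.6] -0.00024207037697820954
scene bench z 0.0016685123305129057
cab top 9466 [831.4  74.2 349.8 240.5   9.1] 0.1310371771942086
[[ 640.  165.]
 [ 678.  -72.]
 [1023.  -17.]
 [ 985.  221.]]
psu top 1268 [483.3  31.  130.7 100.8  29. ] 0.07621619022210957
[[402.  43.]
 [451. -45.]
 [565.  19.]
 [516. 107.]]
handle/drawer 273 [611.2  39.   45.7 151.5   6.5]
meter 313 [473.8 286.5 102.   66.3   5.2] 0.03404801268222046
pin 42 [ 0.7593744  -0.02449046  0.14888131] 0.1560559104809398
paper 3247 [ 561.6 -236.   214.   149.6    2. ] 0.002430814613421095
```

```bash
cat >> h.py <<'E'
from scipy.spatial.transform import Rotation as R
def go(x,y,z,yaw):
    "tool-frame shift (mm) and turn to put TCP at x,y,z, pointing down, tool y at yaw (deg)"
    from plant import robot
    s=robot.read_state(); r=R.from_rotvec(s['orientation'])
    a=np.radians(yaw); ty=np.array([np.cos(a),np.sin(a),0]); tz=np.array([0,0,-1.]); tx=np.cross(ty,tz)
    g=R.from_matrix(np.c_[tx,ty,tz])
    print('t',round(float(s['t']),2),'F',np.round(s['force'],1),'pos',np.round(s['tool_pos'],4),'op',round(float(s['opening']),4))
    print('shift now-axes',np.round(r.inv().apply(np.array([x,y,z])-s['tool_pos'])*1000,1),'goal-axes',np.round(g.inv().apply(np.array([x,y,z])-s['tool_pos'])*1000,1),'twist',np.round((r.inv()*g).as_rotvec(),3))
E
python3 -m pendant '[{"translation":[-34,-32,0],"twist":[0,0,0],"grip":0.3},{"translation":[-34,-32,0],"twist":[0,0,0],"grip":0.3},{"translation":[-34,-32,0],"twist":[0,0,0],"grip":0.3},{"translation":[-34,-32,0],"twist":[0,0,0],"grip":0.3},{"translation":[-34,-32,0],"twist":[0,0,0],"grip":0.3},{"translation":[-34,-32,0],"twist":[0,0,0],"grip":0.3},{"translation":[-34,-32,0],"twist":[0,0,0],"grip":0.3},{"translation":[-34,-32,0],"twist":[0,0,0],"grip":0.3},{"translation":[-34,-32,0],"twist":[0,0,0],"grip":0.3},{"translation":[-34,-32,0],"twist":[0,0,0],"grip":0.3}]' 30
python3 -c "
from h import *;go(.4405,.109,.219,28.7)"
```

```text
t: 1.1
tool_pos: [0.4073, 0.1617, 0.2125]
orientation: [-0.425, -3.108, 0.012]
force: [0.2, -0.1, 0.4]
opening: 0.0603
t 1.1 F [ 0.2 -0.1  0.4] pos [0.4073 0.1617 0.2125] op 0.0603
shift now-axes [-46.1 -41.9  -6.3] goal-axes [-62.1   3.8  -6.5] twist [-0.009  0.     0.798]
```

```bash
python3 -m pendant '[{"translation":[0,0,0],"twist":[0,0,0.14],"grip":0.3},{"translation":[0,0,0],"twist":[0,0,0.14],"grip":0.3},{"translation":[0,0,0],"twist":[0,0,0.14],"grip":0.3},{"translation":[0,0,0],"twist":[0,0,0.14],"grip":0.3},{"translation":[0,0,0],"twist":[0,0,0.14],"grip":0.3},{"translation":[0,0,0],"twist":[0,0,0.1],"grip":0.3},{"translation":[-20,1,0],"twist":[0,0,0],"grip":0.3},{"translation":[-20,1,0],"twist":[0,0,0],"grip":0.3},{"translation":[-20,1,0],"twist":[0,0,0],"grip":0.3},{"translation":[0,0,0],"twist":[0,0,0],"grip":0.3}]' >/dev/null
python3 -c "
from h import *;go(.4405,.109,.035,28.7)"
```

```text
t 2.1 F [-0.7  0.   0. ] pos [0.4378 0.0993 0.2087] op 0.0608
shift now-axes [  8.2   9.3 173.6] goal-axes [  7.2   7.  173.7] twist [-0.015  0.004 -0.043]
```

```bash
python3 -m pendant '[{"translation":[8,8,0],"twist":[-0.015,0,-0.043],"grip":0.3},{"translation":[0,0,30],"twist":[0,0,0],"grip":0.3},{"translation":[0,0,35],"twist":[0,0,0],"grip":0.3},{"translation":[0,0,35],"twist":[0,0,0],"grip":0.3},{"translation":[0,0,35],"twist":[0,0,0],"grip":0.3},{"translation":[0,0,25],"twist":[0,0,0],"grip":0.3},{"translation":[0,0,10],"twist":[0,0,0],"grip":0.3},{"translation":[0,0,0],"twist":[0,0,0],"grip":0.3},{"translation":[0,0,0],"twist":[0,0,0],"grip":0.3},{"translation":[0,0,0],"twist":[0,0,0],"grip":0.3}]' >/dev/null
python3 -c "
from h import *;go(.4405,.109,.035,28.7)"
```

```text
t 3.1 F [ 0.1  0.1 -0.3] pos [0.4426 0.1213 0.0361] op 0.0604
shift now-axes [-9.7 -8.   1.1] goal-axes [-9.8 -7.8  1.1] twist [0.012 0.001 0.021]
```

```bash
python3 -m pendant '[{"translation":[-10,-3,0],"twist":[0.012,0,0.02],"grip":0.3},{"translation":[-10,-3,0],"twist":[0,0,0],"grip":0.3},{"translation":[-6,-2,0],"twist":[0,0,0],"grip":0.3},{"translation":[-6,-1,0],"twist":[0,0,0],"grip":0.3},{"translation":[-6,-1,0],"twist":[0,0,0],"grip":0.3},{"translation":[-8,-2,0],"twist":[0,0,0.04],"grip":0.3},{"translation":[-8,-2,0],"twist":[0,0,0.04],"grip":0.3},{"translation":[-8,-2,0],"twist":[0,0,0.04],"grip":0.3},{"translation":[-8,-2,0],"twist":[0,0,0.04],"grip":0.3},{"translation":[-4,-1,0],"twist":[0,0,0],"grip":0.3}]' >/dev/null
cat > look.py <<'E'
from h import *
from plant import robot
import sys
for n in sys.argv[1:]:
    p,d=robot.read_camera(n);z=robot.camera_info(n);P=cloud(d,z)
    hsv=cv2.cvtColor(p,cv2.COLOR_RGB2HSV);H,S,V=[hsv[...,k].astype(int) for k in range(3)]
    b=blob((S<70)&(V<140),P,.068,.082,(.35,.75,-.35,.15))
    c=rect(P[b]); q=P[b][:,:2]-[.659,.0475]
    a=np.radians(9.1); q=q@np.array([[np.cos(a),-np.sin(a)],[np.sin(a),np.cos(a)]])
    print(n,'psu',b.sum(),c,'cab extents',np.percentile(q,1,0).round(3),np.percentile(q,99,0).round(3))
    b=blob((H<16)&(S>170)&(V>150),P,.015,.05,(.3,.8,.1,.5)); print('meter',b.sum(),P[b].mean(0).round(3) if b.any() else '')
    cv2.imwrite(f'pics/{n}_last.png',p[:,:,::-1])
E
python3 look.py top scene; python3 -c "
from h import *;go(.5076,-.126,.035,9.1)"
```

```text
top psu 490 [488.2 -53.4  51.9 139.1  89.3] cab extents [-0.246 -0.088] [-0.121 -0.038]
meter 13 [0.546 0.271 0.034]
scene psu 1211 [482.3 -14.7 129.8 107.   19.6] cab extents [-0.249 -0.091] [-0.117  0.016]
meter 448 [0.494 0.282 0.032]
t 4.2 F [0.  0.4 0.4] pos [0.4638 0.0414 0.0404] op 0.0604
shift now-axes [-172.6  -12.2    5.6] goal-axes [-172.2   16.8    5.4] twist [0.007 0.001 0.168]
```

```bash
python3 -m pendant '[{"translation":[-7,0,0],"twist":[0,0,0.02],"grip":0.3},{"translation":[-12,-1,0],"twist":[0,0,0.03],"grip":0.3},{"translation":[-14,0,1],"twist":[0,0,0.03],"grip":0.3},{"translation":[-14,0,1],"twist":[0,0,0.03],"grip":0.3},{"translation":[-14,0,1],"twist":[0,0,0.03],"grip":0.3},{"translation":[-14,0,1],"twist":[0,0,0.02],"grip":0.3},{"translation":[-14,0,1],"twist":[0,0,0],"grip":0.3},{"translation":[-14,0,0],"twist":[0,0,0],"grip":0.3},{"translation":[-12,0,0],"twist":[0,0,0],"grip":0.3},{"translation":[-7,0,0],"twist":[0,0,0],"grip":0.3}]' 
python3 look.py scene; python3 -c "
from h import *;go(.5076,-.126,.035,9.1)"
```

```text
t: 5.2
tool_pos: [0.4921, -0.0798, 0.0385]
orientation: [2.041, 2.385, 0.021]
force: [-1.0, 5.8, 3.6]
opening: 0.0605
scene psu 1169 [ 501.3 -140.5  131.8   99.6    9.2] cab extents [-0.247 -0.21 ] [-0.122 -0.119]
meter 447 [0.495 0.282 0.032]
t 5.25 F [-0.5 -0.6  0.2] pos [ 0.4924 -0.0808  0.0386] op 0.0604
shift now-axes [-47.1   8.    3.4] goal-axes [-47.1   7.9   3.6] twist [ 0.012 -0.006 -0.004]
```

```bash
python3 -m pendant '[{"translation":[-7,0,0],"twist":[0,0,0],"grip":0.3},{"translation":[-10,0,0],"twist":[0,0,0],"grip":0.3},{"translation":[-10,0,0],"twist":[0,0,0],"grip":0.3},{"translation":[-7,0,0],"twist":[0,0,0],"grip":0.3},{"translation":[-3,0,0],"twist":[0,0,0],"grip":0.3},{"translation":[0,0,0],"twist":[0,0,0],"grip":0.3},{"translation":[10,0,0],"twist":[0,0,0],"grip":0},{"translation":[15,0,0],"twist":[0,0,0],"grip":-0.4},{"translation":[0,0,-40],"twist":[0,0,0],"grip":-0.4},{"translation":[0,0,-50],"twist":[0,0,0],"grip":-0.4}]' 
python3 -m pendant '[{"translation":[0,0,-50],"twist":[0,0,0],"grip":-0.4},{"translation":[0,-30,-20],"twist":[0,0,0],"grip":-0.4},{"translation":[0,-30,0],"twist":[0,0,0],"grip":-0.4},{"translation":[0,-30,0],"twist":[0,0,0],"grip":-0.4},{"translation":[0,0,0],"twist":[0,0,0],"grip":-0.4},{"translation":[0,0,0],"twist":[0,0,0],"grip":-0.4},{"translation":[0,0,0],"twist":[0,0,0],"grip":-0.4},{"translation":[0,0,0],"twist":[0,0,0],"grip":-0.4},{"translation":[0,0,0],"twist":[0,0,0],"grip":-0.4},{"translation":[0,0,0],"twist":[0,0,0],"grip":-0.4}]' 
python3 look.py scene top
python3 - <<'E'
from h import *
from plant import robot
a=np.radians(9.1);M=np.array([[np.cos(a),-np.sin(a)],[np.sin(a),np.cos(a)]])
for n in('top','scene'):
    p,d=robot.read_camera(n);z=robot.camera_info(n);P=cloud(d,z)
    hsv=cv2.cvtColor(p,cv2.COLOR_RGB2HSV);S=hsv[...,1]
    q=(P[...,:2]-[.659,.0475])@M
    b=(P[...,2]>.085)&(P[...,2]<.125)&(q[...,0]>-.12)&(q[...,0]<.0)&(abs(q[...,1])<.12)&(S<90)
    h=b&(abs(q[...,1])<.055); x=q[...,0][h]
    print(n,np.histogram(x,bins=np.arange(-.1,.004,.004)))
    for lo,hi in((-.1,-.03),):
        k=h&(q[...,0]<hi); print('bar n',k.sum(),q[k].mean(0),np.median(P[k][:,2]),np.percentile(q[k][:,0],[5,50,95]))
    w=b&(q[...,0]<-.045); print('bar y ext',np.percentile(q[w][:,1],[1,99]))
    if n=='scene': cv2.imwrite('pics/s2.png',cv2.resize(p[140:380,120:440,::-1],(800,600)))
E
```

```text
t: 6.25
tool_pos: [0.486, -0.0885, 0.1218]
orientation: [-2.036, -2.374, -0.01]
force: [1.5, -1.3, 0.0]
opening: 0.0333
t: 7.25
tool_pos: [0.3988, -0.0975, 0.2015]
orientation: [-2.037, -2.391, -0.014]
force: [-0.5, 0.7, -0.1]
opening: 0.0282
scene psu 1303 [ 506.5 -177.6  130.1   99.5    8.9] cab extents [-0.247 -0.247] [-0.123 -0.15 ]
meter 445 [0.496 0.281 0.032]
top psu 337 [ 541.6 -169.5   55.8   94.6    6.9] cab extents [-0.176 -0.242] [-0.123 -0.153]
meter 19 [0.508 0.303 0.033]
top (array([  0,   0,   0,   0,   0,   0,   0,   7,  56,  57,  36,   7,   0,
         0,   0,   0,   0,   0,   6, 134,  56,  47,  14,   0,   0]), array([-1.00000000e-01, -9.60000000e-02, -9.20000000e-02, -8.80000000e-02,
       -8.40000000e-02, -8.00000000e-02, -7.60000000e-02, -7.20000000e-02,
       -6.80000000e-02, -6.40000000e-02, -6.00000000e-02, -5.60000000e-02,
       -5.20000000e-02, -4.80000000e-02, -4.40000000e-02, -4.00000000e-02,
       -3.60000000e-02, -3.20000000e-02, -2.80000000e-02, -2.40000000e-02,
       -2.00000000e-02, -1.60000000e-02, -1.20000000e-02, -8.00000000e-03,
       -4.000
[... 229 characters left out ...]
  0,   0,
         0,   0,   0,   0,   0,   4,  39,  51, 120,  19,   0,   0]), array([-1.00000000e-01, -9.60000000e-02, -9.20000000e-02, -8.80000000e-02,
       -8.40000000e-02, -8.00000000e-02, -7.60000000e-02, -7.20000000e-02,
       -6.80000000e-02, -6.40000000e-02, -6.00000000e-02, -5.60000000e-02,
       -5.20000000e-02, -4.80000000e-02, -4.40000000e-02, -4.00000000e-02,
       -3.60000000e-02, -3.20000000e-02, -2.80000000e-02, -2.40000000e-02,
       -2.00000000e-02, -1.60000000e-02, -1.20000000e-02, -8.00000000e-03,
       -4.00000000e-03,  8.32667268e-17]))
bar n 147 [-0.06151423  0.00046616] 0.1060241058741258 [-0.06679177 -0.0613425  -0.05722234]
bar y ext [-0.07538704  0.074312  ]
```

View pics/s2.png

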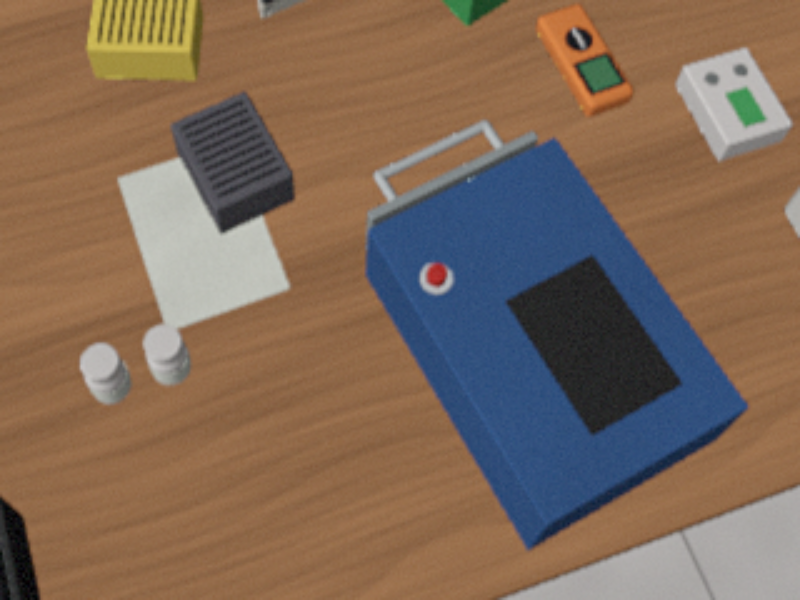

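```bash
python3 -c "
from h import *;go(.5978,.0377,.16,9.1)"
```

```text
t 7.45 F [ 0.9 -0.7 -0.9] pos [ 0.3986 -0.0976  0.2016] op 0.0282
shift now-axes [101.8 217.8  43.6] goal-axes [102.1 218.   41.6] twist [ 0.007 -0.006  0.   ]
```

```bash
python3 -m pendant '[{"translation":[15,30,0],"twist":[0.007,-0.006,0],"grip":-0.4},{"translation":[15,33,0],"twist":[0,0,0],"grip":-0.4},{"translation":[15,33,0],"twist":[0,0,0],"grip":-0.4},{"translation":[15,33,0],"twist":[0,0,0],"grip":-0.4},{"translation":[15,30,0],"twist":[0,0,0],"grip":-0.4},{"translation":[12,25,10],"twist":[0,0,0],"grip":-0.4},{"translation":[6,14,10],"twist":[0,0,0],"grip":-0.4},{"translation":[0,0,0],"twist":[0,0,0],"grip":-0.4},{"translation":[0,0,0],"twist":[0,0,0],"grip":-0.4},{"translation":[0,0,0],"twist":[0,0,0],"grip":-0.4}]' >/dev/null
python3 -c "
from h import *;go(.5978,.0377,.16,9.1)"
```

```text
t 8.45 F [-0.5 -0.2 -0.6] pos [0.5868 0.0286 0.1804] op 0.028
shift now-axes [ 7.3 12.3 20.4] goal-axes [ 7.2 12.3 20.4] twist [-0.001  0.002 -0.004]
```

```bash
python3 -m pendant '[{"translation":[7,12,0],"twist":[0,0,0],"grip":-0.4},{"translation":[0,0,0],"twist":[0,0,0],"grip":-0.4},{"translation":[0,0,15],"twist":[0,0,0],"grip":-0.4},{"translation":[0,0,20],"twist":[0,0,0],"grip":-0.4},{"translation":[0,0,10],"twist":[0,0,0],"grip":-0.4},{"translation":[0,0,0],"twist":[0,0,0],"grip":-0.4},{"translation":[0,0,0],"twist":[0,0,0],"grip":-0.4},{"translation":[0,0,0],"twist":[0,0,0],"grip":-0.4},{"translation":[0,0,0],"twist":[0,0,0],"grip":-0.4},{"translation":[0,0,0],"twist":[0,0,0],"grip":-0.4}]' >/dev/null
python3 - <<'E'
from h import *;go(.5978,.0377,.085,9.1)
from plant import robot
p,d=robot.read_camera('wrist'); cv2.imwrite('pics/w1.png',p[:,:,::-1])
E
```

```text
t 9.45 F [-0.1  0.8 -0.1] pos [0.5958 0.0328 0.1366] op 0.028
shift now-axes [ 4.8  2.5 51.6] goal-axes [ 4.5  2.7 51.6] twist [ 0.003  0.004 -0.008]
```

View pics/w1.png

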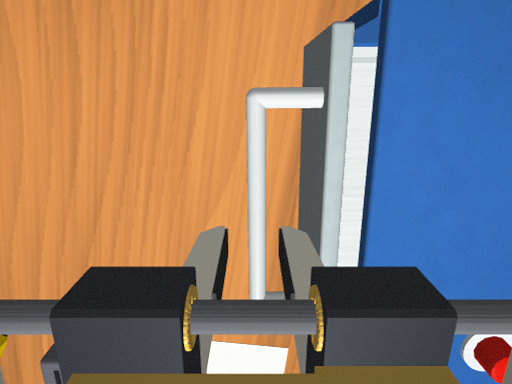

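The bar (column ~257) lies midway between the fingertips (columns 223 and 282), with the right finger over the gap. I'll descend and grip.

```bash
python3 -m pendant '[{"translation":[4,2,0],"twist":[0,0,0],"grip":-0.4},{"translation":[0,0,12],"twist":[0,0,0],"grip":-0.4},{"translation":[0,0,15],"twist":[0,0,0],"grip":-0.4},{"translation":[0,0,12],"twist":[0,0,0],"grip":-0.4},{"translation":[0,0,8],"twist":[0,0,0],"grip":-0.4},{"translation":[0,0,0],"twist":[0,0,0],"grip":-0.4},{"translation":[0,0,0],"twist":[0,0,0],"grip":-1},{"translation":[0,0,0],"twist":[0,0,0],"grip":-1},{"translation":[0,0,0],"twist":[0,0,0],"grip":-1},{"translation":[0,0,0],"twist":[0,0,0],"grip":-1}]' 40
python3 - <<'E'
from h import *;go(.5978,.0377,.085,9.1)
E
```

```text
t: 10.5
tool_pos: [0.597, 0.0375, 0.0842]
orientation: [2.044, 2.38, -0.002]
force: [1.3, 0.1, -4.7]
opening: 0.0108
t 10.5 F [ 1.3  0.1 -4.7] pos [0.597  0.0375 0.0842] op 0.0108
shift now-axes [ 0.1  0.8 -0.8] goal-axes [ 0.1  0.8 -0.8] twist [ 0.002  0.004 -0.007]
```

```bash
cat > pin.py <<'E'
from h import *
from plant import robot
s=robot.read_state(); a=np.radians(9.1)
D=s['tool_pos'][:2]-[.659,.0475]; print('t',round(float(s['t']),2),'drawer',round(-(D@[np.cos(a),np.sin(a)])-.052,4),'y',round(float(D@[-np.sin(a),np.cos(a)]),4),'z',round(float(s['tool_pos'][2]),4),'Fpull',round(float(s['force'][:2]@[np.cos(a),np.sin(a)]),1),'Fz',round(float(s['force'][2]),1),'op',round(float(s['opening']),4))
p,d=robot.read_camera('scene');P=cloud(d,robot.camera_info('scene'))
hsv=cv2.cvtColor(p,cv2.COLOR_RGB2HSV)
b=blob(((hsv[...,0]<8)|(hsv[...,0]>170))&(hsv[...,1]>150),P,.132,.165,(.7,.82,-.07,.03))
print('pin n',b.sum(),np.percentile(P[b][:,2],[50,80,95]).round(4) if b.any() else 'unseen')
E
python3 pin.py
python3 -m pendant '[{"translation":[0,-2,0],"twist":[0,0,0],"grip":-1},{"translation":[0,-4,0],"twist":[0,0,0],"grip":-1},{"translation":[0,-5,0],"twist":[0,0,0],"grip":-1},{"translation":[0,-5,0],"twist":[0,0,0],"grip":-1},{"translation":[0,-5,0],"twist":[0,0,0],"grip":-1},{"translation":[0,-5,0],"twist":[0,0,0],"grip":-1},{"translation":[0,-5,0],"twist":[0,0,0],"grip":-1},{"translation":[0,-4,0],"twist":[0,0,0],"grip":-1},{"translation":[0,-2,0],"twist":[0,0,0],"grip":-1},{"translation":[0,-1,0],"twist":[0,0,0],"grip":-1}]' >/dev/null; python3 pin.py
```

```text
t 10.5 drawer 0.0108 y -0.0001 z 0.0842 Fpull 1.3 Fz -4.7 op 0.0108
pin n 45 [0.15   0.1513 0.1557]
t 11.55 drawer 0.051 y -0.0001 z 0.0842 Fpull 4.3 Fz -6.8 op 0.0107
pin n 45 [0.1494 0.1514 0.1528]
```

```bash
python3 -m pendant '[{"translation":[0,-1,0],"twist":[0,0,0],"grip":-1},{"translation":[0,-1,0],"twist":[0,0,0],"grip":-1},{"translation":[0,-1,0],"twist":[0,0,0],"grip":-1},{"translation":[0,-1,0],"twist":[0,0,0],"grip":-1},{"translation":[0,-1,0],"twist":[0,0,0],"grip":-1},{"translation":[0,-1,0],"twist":[0,0,0],"grip":-1},{"translation":[0,-1,0],"twist":[0,0,0],"grip":-1},{"translation":[0,-1,0],"twist":[0,0,0],"grip":-1},{"translation":[0,-1,0],"twist":[0,0,0],"grip":-1},{"translation":[0,-1,0],"twist":[0,0,0],"grip":-1}]' >/dev/null; python3 pin.py
```

```text
t 12.6 drawer 0.0614 y -0.0002 z 0.0842 Fpull 4.1 Fz -5.8 op 0.0106
pin n 45 [0.1502 0.1514 0.1525]
```

```bash
cat >> pin.py <<'E'
import sys
F=float(s['force'][:2]@[np.cos(a),np.sin(a)])
if not b.any() or np.median(P[b][:,2])<.1465 or F>9: sys.exit('STOP')
E
python3 -m pendant '[{"translation":[0,-1,0],"twist":[0,0,0],"grip":-1},{"translation":[0,-1,0],"twist":[0,0,0],"grip":-1},{"translation":[0,-1,0],"twist":[0,0,0],"grip":-1},{"translation":[0,-1,0],"twist":[0,0,0],"grip":-1},{"translation":[0,-1,0],"twist":[0,0,0],"grip":-1},{"translation":[0,0,0],"twist":[0,0,0],"grip":-1},{"translation":[0,0,0],"twist":[0,0,0],"grip":-1},{"translation":[0,0,0],"twist":[0,0,0],"grip":-1},{"translation":[0,0,0],"twist":[0,0,0],"grip":-1},{"translation":[0,0,0],"twist":[0,0,0],"grip":-1}]' >/dev/null; python3 pin.py &&
python3 -m pendant '[{"translation":[0,-1,0],"twist":[0,0,0],"grip":-1},{"translation":[0,-1,0],"twist":[0,0,0],"grip":-1},{"translation":[0,-1,0],"twist":[0,0,0],"grip":-1},{"translation":[0,-1,0],"twist":[0,0,0],"grip":-1},{"translation":[0,-1,0],"twist":[0,0,0],"grip":-1},{"translation":[0,0,0],"twist":[0,0,0],"grip":-1},{"translation":[0,0,0],"twist":[0,0,0],"grip":-1},{"translation":[0,0,0],"twist":[0,0,0],"grip":-1},{"translation":[0,0,0],"twist":[0,0,0],"grip":-1},{"translation":[0,0,0],"twist":[0,0,0],"grip":-1}]' >/dev/null && python3 pin.py &&
python3 -m pendant '[{"translation":[0,-1,0],"twist":[0,0,0],"grip":-1},{"translation":[0,-1,0],"twist":[0,0,0],"grip":-1},{"translation":[0,-1,0],"twist":[0,0,0],"grip":-1},{"translation":[0,-1,0],"twist":[0,0,0],"grip":-1},{"translation":[0,-1,0],"twist":[0,0,0],"grip":-1},{"translation":[0,0,0],"twist":[0,0,0],"grip":-1},{"translation":[0,0,0],"twist":[0,0,0],"grip":-1},{"translation":[0,0,0],"twist":[0,0,0],"grip":-1},{"translation":[0,0,0],"twist":[0,0,0],"grip":-1},{"translation":[0,0,0],"twist":[0,0,0],"grip":-1}]' >/dev/null && python3 pin.py &&
python3 -m pendant '[{"translation":[0,-1,0],"twist":[0,0,0],"grip":-1},{"translation":[0,-1,0],"twist":[0,0,0],"grip":-1},{"translation":[0,-1,0],"twist":[0,0,0],"grip":-1},{"translation":[0,-1,0],"twist":[0,0,0],"grip":-1},{"translation":[0,-1,0],"twist":[0,0,0],"grip":-1},{"translation":[0,0,0],"twist":[0,0,0],"grip":-1},{"translation":[0,0,0],"twist":[0,0,0],"grip":-1},{"translation":[0,0,0],"twist":[0,0,0],"grip":-1},{"translation":[0,0,0],"twist":[0,0,0],"grip":-1},{"translation":[0,0,0],"twist":[0,0,0],"grip":-1}]' >/dev/null && python3 pin.py
```

```text
t 13.65 drawer 0.0672 y -0.0002 z 0.0842 Fpull 1.6 Fz -6.7 op 0.011
pin n 44 [0.1499 0.152  0.1543]
t 14.7 drawer 0.0726 y -0.0002 z 0.0842 Fpull 3.2 Fz -5.4 op 0.0108
pin n 46 [0.1492 0.1519 0.1542]
t 15.75 drawer 0.0781 y -0.0002 z 0.0842 Fpull 3.5 Fz -4.9 op 0.0109
pin n 45 [0.1499 0.1521 0.1533]
t 16.8 drawer 0.0835 y -0.0002 z 0.0842 Fpull 3.5 Fz -5.3 op 0.011
pin n 44 [0.1499 0.1518 0.1534]
```

```bash
python3 -m pendant '[{"translation":[0,-1,0],"twist":[0,0,0],"grip":-1},{"translation":[0,-1,0],"twist":[0,0,0],"grip":-1},{"translation":[0,-1,0],"twist":[0,0,0],"grip":-1},{"translation":[0,-1,0],"twist":[0,0,0],"grip":-1},{"translation":[0,-1,0],"twist":[0,0,0],"grip":-1},{"translation":[0,0,0],"twist":[0,0,0],"grip":-1},{"translation":[0,0,0],"twist":[0,0,0],"grip":-1},{"translation":[0,0,0],"twist":[0,0,0],"grip":-1},{"translation":[0,0,0],"twist":[0,0,0],"grip":-1},{"translation":[0,0,0],"twist":[0,0,0],"grip":-1}]' >/dev/null; python3 pin.py &&
python3 -m pendant '[{"translation":[0,-1,0],"twist":[0,0,0],"grip":-1},{"translation":[0,-1,0],"twist":[0,0,0],"grip":-1},{"translation":[0,-1,0],"twist":[0,0,0],"grip":-1},{"translation":[0,-1,0],"twist":[0,0,0],"grip":-1},{"translation":[0,-1,0],"twist":[0,0,0],"grip":-1},{"translation":[0,0,0],"twist":[0,0,0],"grip":-1},{"translation":[0,0,0],"twist":[0,0,0],"grip":-1},{"translation":[0,0,0],"twist":[0,0,0],"grip":-1},{"translation":[0,0,0],"twist":[0,0,0],"grip":-1},{"translation":[0,0,0],"twist":[0,0,0],"grip":-1}]' >/dev/null && python3 pin.py &&
python3 -m pendant '[{"translation":[0,-1,0],"twist":[0,0,0],"grip":-1},{"translation":[0,-1,0],"twist":[0,0,0],"grip":-1},{"translation":[0,-1,0],"twist":[0,0,0],"grip":-1},{"translation":[0,-1,0],"twist":[0,0,0],"grip":-1},{"translation":[0,-1,0],"twist":[0,0,0],"grip":-1},{"translation":[0,0,0],"twist":[0,0,0],"grip":-1},{"translation":[0,0,0],"twist":[0,0,0],"grip":-1},{"translation":[0,0,0],"twist":[0,0,0],"grip":-1},{"translation":[0,0,0],"twist":[0,0,0],"grip":-1},{"translation":[0,0,0],"twist":[0,0,0],"grip":-1}]' >/dev/null && python3 pin.py &&
python3 -m pendant '[{"translation":[0,-1,0],"twist":[0,0,0],"grip":-1},{"translation":[0,-1,0],"twist":[0,0,0],"grip":-1},{"translation":[0,-1,0],"twist":[0,0,0],"grip":-1},{"translation":[0,-1,0],"twist":[0,0,0],"grip":-1},{"translation":[0,-1,0],"twist":[0,0,0],"grip":-1},{"translation":[0,0,0],"twist":[0,0,0],"grip":-1},{"translation":[0,0,0],"twist":[0,0,0],"grip":-1},{"translation":[0,0,0],"twist":[0,0,0],"grip":-1},{"translation":[0,0,0],"twist":[0,0,0],"grip":-1},{"translation":[0,0,0],"twist":[0,0,0],"grip":-1}]' >/dev/null && python3 pin.py &&
python3 -m pendant '[{"translation":[0,-1,0],"twist":[0,0,0],"grip":-1},{"translation":[0,-1,0],"twist":[0,0,0],"grip":-1},{"translation":[0,-1,0],"twist":[0,0,0],"grip":-1},{"translation":[0,-1,0],"twist":[0,0,0],"grip":-1},{"translation":[0,-1,0],"twist":[0,0,0],"grip":-1},{"translation":[0,0,0],"twist":[0,0,0],"grip":-1},{"translation":[0,0,0],"twist":[0,0,0],"grip":-1},{"translation":[0,0,0],"twist":[0,0,0],"grip":-1},{"translation":[0,0,0],"twist":[0,0,0],"grip":-1},{"translation":[0,0,0],"twist":[0,0,0],"grip":-1}]' >/dev/null && python3 pin.py
```

```text
t 17.85 drawer 0.09 y -0.0002 z 0.0842 Fpull 1.7 Fz -2.4 op 0.0107
pin n 44 [0.15   0.1523 0.1536]
t 18.9 drawer 0.1005 y -0.0002 z 0.0842 Fpull -1.5 Fz -1.1 op 0.0109
pin n 35 [0.1422 0.1434 0.1449]STOP
```

The pin has sunk 8 mm at about 0.100 m. I'll give it a half-millimetre tug to feel for resistance, then open the fingers.

```bash
python3 -m pendant '[{"translation":[0,0,0],"twist":[0,0,0],"grip":-1},{"translation":[0,0,0],"twist":[0,0,0],"grip":-1},{"translation":[0,-0.5,0],"twist":[0,0,0],"grip":-1},{"translation":[0,-0.5,0],"twist":[0,0,0],"grip":-1},{"translation":[0,-0.5,0],"twist":[0,0,0],"grip":-1},{"translation":[0,-0.5,0],"twist":[0,0,0],"grip":-1},{"translation":[0,-0.5,0],"twist":[0,0,0],"grip":-1},{"translation":[0,-0.5,0],"twist":[0,0,0],"grip":-1},{"translation":[0,-0.5,0],"twist":[0,0,0],"grip":-1},{"translation":[0,-0.5,0],"twist":[0,0,0],"grip":-1}]' >/dev/null; python3 pin.py
python3 -m pendant '[{"translation":[0,0,0],"twist":[0,0,0],"grip":-0.4},{"translation":[0,0,0],"twist":[0,0,0],"grip":-0.4},{"translation":[0,0,0],"twist":[0,0,0],"grip":-0.4},{"translation":[0,0,0],"twist":[0,0,0],"grip":-0.4},{"translation":[0,0,0],"twist":[0,0,0],"grip":-0.4},{"translation":[0,0,0],"twist":[0,0,0],"grip":-0.4},{"translation":[0,0,0],"twist":[0,0,0],"grip":-0.4},{"translation":[0,0,0],"twist":[0,0,0],"grip":-0.4},{"translation":[0,0,0],"twist":[0,0,0],"grip":-0.4},{"translation":[0,0,0],"twist":[0,0,0],"grip":-0.4}]' >/dev/null; python3 pin.py
```

```text
t 19.95 drawer 0.1007 y -0.0002 z 0.0842 Fpull 6.0 Fz -8.0 op 0.0107
pin n 34 [0.1419 0.144  0.1459]
t 21.0 drawer 0.1005 y 0.0003 z 0.0859 Fpull -0.4 Fz -0.6 op 0.0279
pin n 35 [0.1416 0.1433 0.1446]STOP
STOP
```

The drawer held, moving 0.2 mm while the pull rose to 6 N, and the fingers are free. Next I'll lift straight up and check.

```bash
python3 -m pendant '[{"translation":[0,0,-10],"twist":[0,0,0],"grip":-0.4},{"translation":[0,0,-15],"twist":[0,0,0],"grip":-0.4},{"translation":[0,0,-25],"twist":[0,0,0],"grip":-0.4},{"translation":[0,0,-30],"twist":[0,0,0],"grip":-0.4},{"translation":[0,0,-30],"twist":[0,0,0],"grip":-0.4},{"translation":[0,0,-20],"twist":[0,0,0],"grip":-0.4},{"translation":[0,0,0],"twist":[0,0,0],"grip":-0.4},{"translation":[0,0,0],"twist":[0,0,0],"grip":-0.4},{"translation":[0,0,0],"twist":[0,0,0],"grip":-0.4},{"translation":[0,0,0],"twist":[0,0,0],"grip":-0.4}]'; python3 pin.py; python3 look.py scene top
```

```text
t: 22.05
tool_pos: [0.5064, 0.0243, 0.2223]
orientation: [2.045, 2.381, -0.004]
force: [0.1, 0.4, -0.2]
opening: 0.0279
t 22.05 drawer 0.1024 y 0.0012 z 0.2223 Fpull 0.2 Fz -0.2 op 0.0279
pin n 35 [0.1413 0.1432 0.1456]
scene psu 1304 [ 506.9 -177.5  131.6   99.1    8.6] cab extents [-0.248 -0.247] [-0.123 -0.15 ]
meter 448 [0.496 0.282 0.032]
top psu 1388 [ 504.9 -174.4  130.4   96.4    8.5] cab extents [-0.25  -0.241] [-0.124 -0.147]
meter 16 [0.423 0.286 0.028]STOP
```

View pics/scene_last.png

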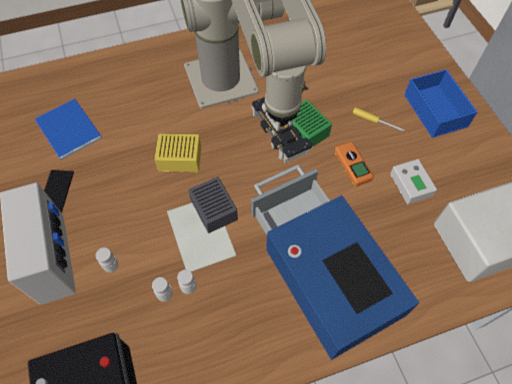

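The picture shows the drawer open (front at about 290,200), the pin sunk (294,251), the power supply clear at (213,203), the gripper clear of everything and the bystanders where they were. I'm handing in.

```bash
python3 -c "
from plant import robot
robot.close_job()"
```

```text
the job is handed in; nothing more can be done
```

The power supply is out of the drawer's path, and the drawer is open and held on its catch. I handed the job in at about 22 s, with no verdict reported.

- **Power supply:** I pushed it along the bench with two fingers to the free right side (the meter lies on the left). Its near face ended about 147–150 mm from the drawer's centreline, where 108 mm is needed. It now stands partly on the loose paper sheet.
- **Drawer:** I gripped the bar handle and pulled. At about 0.100 m the red pin sank 8 mm. In a light tug the pull rose to 6 N while the drawer moved only 0.2 mm. I kept the tug light, so I did not test the catch's full 12–20 N.
- **After release:** The pin stayed sunk and the gripper was clear with no force on it.
- **Bystanders:** The scene camera's meter position agreed within about 2 mm from the first push on. The top camera saw too few meter pixels to confirm it. I judged the bottles, socket box and screwdriver unmoved from the last picture only, without measuring them.

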